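# Unbolt and open the second door leaf of a control cabinet

## Robot

A 6-joint arm with a two-finger parallel gripper is mounted at the origin on the work surface. World frame = base frame: x ahead of the robot, y to its left, z up, the work surface at z = 0. Lengths are in m, angles in degrees, forces in N, time in s.
With the tool pointing down it reaches from about 0.4 to 0.825 m from the base axis. Payload 7 kg.
Tool frame: the origin (TCP) lies on the centre line of the jaws, within the pads' length; the fingertips stand 11 mm ahead of it and the grasp point (between the pads) lies 8 mm behind it; z points along the fingers, y is the direction in which the jaws open and shut (so a half turn about z gives the same grasp; the last joint's range is limited). The gripper opens to 88 mm and grips with 3 to 60 N. Pads are 19 mm wide; open, the fingers measure 130 mm over their backs; the gripper's body (78 mm by 193 mm) begins 47 mm behind the grasp point.
Start: joints at [-52.191, 20.546, 0.682, 0, -70.136, -16.507], TCP at [0.245, -0.629, 0.238] pointing down, gripper open.
Joint ranges: [-176.03, 176.03], [-82.01, 121.73], [-58.28, 71.71], [-173.87, 95.51], [-174.79, -0.11], [-173.66, 173.66]. Speed limits (degrees/s): [136.94, 136.94, 172.46, 180, 180, 180].

## Interface

Orientations are given as [roll, pitch, yaw] about the fixed x, y, z axes, in that order (R = Rz(yaw) Ry(pitch) Rx(roll)).
In Python, from plant import ctrl, cams, order gives the robot as it stands.
- The arm moves only by the tool jog_arm, never from a script. Its argument "motion" is a list of rows, each an object with "offset": the shift along the tool's x, y, z in mm, a list of three; "roll": the turn about the tool's z in rad; "hand": the finger opening in mm, from 0 to 87.6. A call has 1 to 20 rows; each row is the pose to reach, as a shift and turn from the pose commanded when the call began, along the tool's axes at that moment; what a row does not reach only later rows make up. A row lasts 1/12 s, in which the tool goes at most 41.7 mm and 7.16 degrees, less where a joint would pass 70% of its speed; a pose out of reach is approached as far as the arm can. A call with a gripper value outside its range is refused whole. The fingers move at their own pace and stop on an object; the grip force is fixed at half the most. Time passes only in rows, so rows that repeat a pose let the fingers close. It gives the time, the measured TCP pose, the force and the opening at its end, in the units of the state.
- ctrl.get_obs(): the state, without advancing time (a new reading comes with each control period).
- cams.snapshot(name): name is "scene" or "top"; returns a dict with "img" (420x560x3 uint8, red, green, blue), "K" (3x3 intrinsics, pixels), "D" ([k1, k2, p1, p2, k3] as OpenCV has them; the pictures are not rectified), "cam_to_world" (4x4, takes a point from camera to world coordinates). Camera axes: x right, y down, z forward; pixel columns grow to the right and rows downward; lengths in m; the calibration is good to about 2 mm. A picture is of the moment at which its call begins. There is no depth.
- order.close_job(): hands the job in, once; it reports no verdict.
The state is a dict: "clock": time; "joint_pos": joint angles; "qvel": joint speeds; "tau": joint torques, N m; "tool_pos": TCP position; "orientation": TCP orientation; "force": force on the tool from outside, world axes, zero at the start; "moment": the same for the moment, N m; "opening": finger opening in m.
Only numpy, scipy, OpenCV 4.12 (cv2) and the standard library are available. Lean on these libraries where they do the work, as an engineer would, in place of code of your own. Each camera call takes 0.05 s, during which the arm holds its last target. There are 200 camera calls.

## Task

The control cabinet lies on its back on the bench with one of its two door leaves already open. Slide the bolt of the leaf that is still shut all the way back out of its keeper, then swing that leaf up (it has a bar handle) until it stands about upright, and leave it standing open with the bolt still drawn back.

Things in the scene. Friction and masses are not known exactly. Their poses are not given: they have to be found in the camera images.
- cabinet: Grey cabinet lying on its back, fixed: 300 mm along its x, 330 along y. Origin: centre of its underside, z up; place and yaw (within 0.3 rad) vary. Door plane (top of shut leaf) 130 mm up. Hinge lines run along its x in that plane at y = +150 mm (shut leaf) and -150 (other leaf, standing open, leaning outward); leaves meet at y = 0. Bolt keeper: steel staple 17 mm high on the frame at (137, 25) mm.
- bolt_stud (a point): Point on the axis of the upright round steel stud of the bolt, 28 mm above the leaf's face. Stud 16 mm thick, top 39 mm above the face, at cabinet (60, 25) mm with the bolt shot; it slides along cabinet -x, towards the handle. The flat bolt under it is 12 mm wide, its top 10 mm above the face. Nothing stands within 40 mm of the stud across its slide.
- bolt (a joint): Travel of the bolt in m: 0 = fully shot into the keeper, 0.032 = fully drawn back (end stop); grows as the stud moves along the cabinet's -x. Starts between 0 and 0.005. Stays where it is left; sliding takes about 3 N. Below about 0.016 the bolt holds the leaf shut.
- leaf_handle (a point): Middle of the shut leaf's bar handle: round steel bar 10 mm thick, 90 mm long, parallel to the cabinet's x and on the leaf. Bar axis 42 mm off the leaf's face (37 mm clear under it), 125 mm from the hinge line (23 mm short of the free edge). At cabinet (-60, 25, 172) mm when shut. Moves on an arc up and towards cabinet +y as the leaf opens.
- leaf (a joint): Opening angle (rad) of the leaf that is shut at the start: 0 = shut, 1.57 = upright, stop at 1.9. Leaf 146 mm from hinge to free edge, 246 mm long, 12 mm thick, about 0.5 kg. The hinge is stiff (0.65 N m friction; lifting takes about 9 N at the handle) and the leaf stays where it is left.

How it is judged:
By the outcome, as a careful person would: the job done as asked, in the order asked, and still so for the second after the job is handed in, with the robot touching nothing.
It also fails if it takes over 51 s, if anything falls off the work surface, if the arm or the gripper's body presses on something with over 40 N, if the wrist force passes 120 N, or if a joint passes its speed limit or range.

## Working session

There is one attempt and no reset: what is moved stays moved. The work goes in short steps, Python scripts to look and compute and a tool call to move; the robot and the scene stay as the last step left them, time stands still between calls to the robot, and variables do not carry over. Pictures are saved under pics/ and viewed, about 8 in all and at most 12, crops included, and the job is handed in when it is done.

Besides the shell and the picture viewer there is one more tool, called after "Request:" as name(argument=value, ...), one argument or row to a line, values as JSON. jog_arm: Moves the arm, as the interface text tells. Its arguments: {"type":"object","properties":{"motion":{"type":"array"}},"required":["motion"]}

```bash
mkdir -p pics; ls; python3 - <<'E'
from plant import ctrl,cams
import cv2,pickle
o=ctrl.get_obs(); print(o)
for n in ("scene","top"):
    s=cams.snapshot(n); pickle.dump(s,open(f"pics/{n}0.pkl","wb"))
    cv2.imwrite(f"pics/{n}0.png",s["img"][:,:,::-1])
    print(n,s["K"],s["D"],s["cam_to_world"].round(4))
E
```

```text
pics
{'clock': 0.0, 'joint_pos': array([-5.21905027e+01,  2.05929853e+01,  6.32428223e-01, -2.04636280e-02,
       -7.01355910e+01, -1.65072462e+01]), 'qvel': array([-3.22827690e-05, -1.15568604e-01,  7.20348817e-02, -7.28828313e-03,
       -3.34767247e-02, -2.29537766e-02]), 'tau': array([-3.02793469e-04, -5.82718313e+01,  2.93053383e+01,  6.99729905e+00,
        6.70801266e-03, -1.37453117e-04]), 'tool_pos': array([ 0.24502313, -0.62844072,  0.23659388]), 'orientation': array([ 1.79902348e+02, -8.87794409e-03, -1.58704711e+02]), 'force': array([-0.83341758,  0.56464986, -0.57566519]), 'moment': array([ 0.00149413, -0.0052517 ,  0.00288956]), 'opening': 0.08792812752988775}
scene [[385.78238799   0.         277.72232907]
 [  0.         385.78238799 201.43984216]
 [  0.           0.           1.        ]] [0.00819171 0.         0.         0.         0.        ] [[-0.1342  0.5299 -0.8374  1.0966]
 [ 0.9908  0.0863 -0.1041  0.1635]
 [ 0.0171 -0.8436 -0.5367  0.4736]
 [ 0.      0.      0.      1.    ]]
top [[391.48826744   0.         272.29144881]
 [  0.         391.48826744 209.44721115]
 [  0.           0.           1.        ]] [-0.02826719  0.          0.          0.          0.        ] [[ 0.0122 -0.9846  0.1745  0.4731]
 [-0.9997 -0.0082  0.0236  0.0871]
 [-0.0218 -0.1747 -0.9844  0.7731]
 [ 0.      0.      0.      1.    ]]
```

View pics/scene0.png

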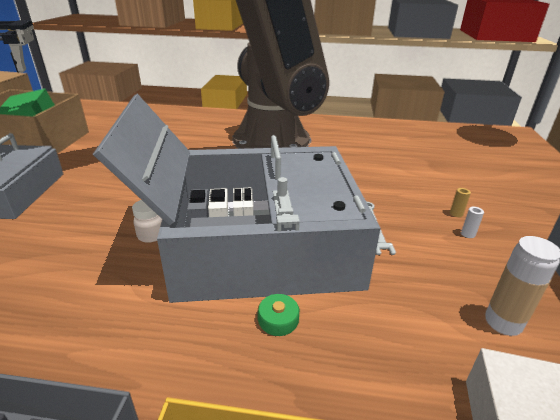

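View pics/top0.png

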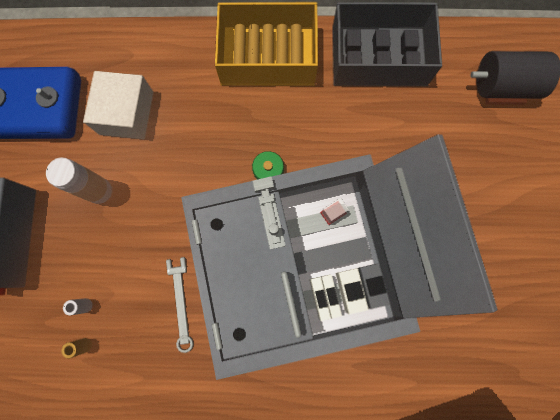

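```bash
python3 - <<'E'
import cv2
a=cv2.imread("pics/top0.png")[170:345,225:335]; b=cv2.imread("pics/scene0.png")[130:240,255:315]
a=cv2.resize(a,None,fx=3.4,fy=3.4,interpolation=cv2.INTER_CUBIC)
b=cv2.resize(b,None,fx=5.4,fy=5.4,interpolation=cv2.INTER_CUBIC)
print(a.shape,b.shape)
h=max(a.shape[0],b.shape[0])
a=cv2.copyMakeBorder(a,0,h-a.shape[0],0,10,0); b=cv2.copyMakeBorder(b,0,h-b.shape[0],0,0,0)
cv2.imwrite("pics/crop.png",cv2.hconcat([a,b]))
E
```

```text
(595, 374, 3) (594, 324, 3)
```

View pics/crop.png

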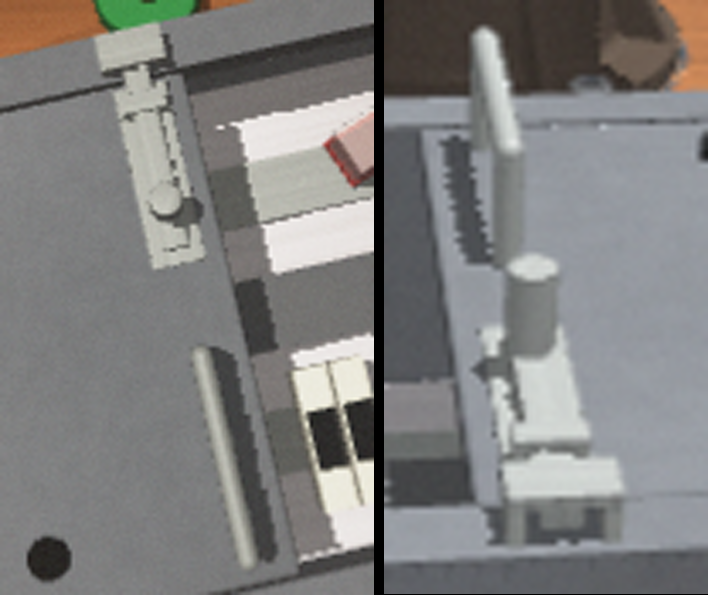

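```bash
cat > h.py <<'E'
import numpy as np,cv2,pickle
def tri(p,q,st,ss):
    def n(s,px):
        P=np.linalg.inv(s["cam_to_world"])[:3]
        return P, cv2.undistortPoints(np.array([[px]],float),s["K"],np.array(s["D"])).reshape(2,1)
    P1,a=n(st,p);P2,b=n(ss,q)
    X=cv2.triangulatePoints(P1,P2,a,b);X=(X[:3]/X[3]).ravel()
    r=[cv2.projectPoints(X,cv2.Rodrigues(np.linalg.inv(s["cam_to_world"])[:3,:3])[0],np.linalg.inv(s["cam_to_world"])[:3,3],s["K"],np.array(s["D"]))[0].ravel()-px for s,px in((st,p),(ss,q))]
    return X,np.abs(r).max()
def load(k): return [pickle.load(open(f"pics/{n}{k}.pkl","rb")) for n in("top","scene")]
E
python3 - <<'E'
from h import *
st,ss=load(0)
T=lambda u,v:(225+(u+.5)/3.4-.5,170+(v+.5)/3.4-.5)
S=lambda u,v:(255+(u-384+.5)/5.4-.5,130+(v+.5)/5.4-.5)
d={}
for k,t,s in [("studtop",T(165,197),S(534,268)),("h_near",T(202,351),S(507,148)),("h_far",T(248,565),S(484,33)),("staple",T(132,48),S(562,472))]:
    d[k],e=tri(t,s,st,ss); print(k,d[k].round(4),round(e,2))
v=d["h_near"]-d["h_far"]; print("bar len",np.linalg.norm(v),"yaw",np.degrees(np.arctan2(v[1],v[0])),"mid",(d["h_near"]+d["h_far"])/2)
y=np.arctan2(v[1],v[0]);R=np.array([[np.cos(y),-np.sin(y)],[np.sin(y),np.cos(y)]])
for k,c in(("studtop",(.06,.025)),("staple",(.137,.025)),):print(k,"origin",d[k][:2]-R@c)
print("handle origin",((d["h_near"]+d["h_far"])/2)[:2]-R@(-.06,.025))
w=d["staple"]-(d["h_near"]+d["h_far"])/2; print("yaw2",np.degrees(np.arctan2(w[1],w[0])), np.linalg.norm(w[:2]))
E
```

```text
studtop [0.5515 0.1012 0.1676] 0.89
h_near [0.4819 0.0836 0.1727] 0.8
h_far [0.3904 0.0628 0.1737] 0.69
staple [0.6268 0.1187 0.1464] 1.07
bar len 0.09385937278431651 yaw 12.795882922023287 mid [0.43613833 0.07323119 0.17321927]
studtop origin [0.49854189 0.06354607]
staple origin [0.49871539 0.06397929]
handle origin [0.50018521 0.06214077]
yaw2 13.415202392080719 0.19598533179674194
```

```bash
cat >> h.py <<'E'
from scipy.spatial.transform import Rotation as Ro
YAW=13.1; O=np.array([.4988,.0634]); c,s_=np.cos(np.radians(YAW)),np.sin(np.radians(YAW))
def cab(x,y,z): return np.array([O[0]+c*x-s_*y,O[1]+s_*x+c*y,z])
def off(obs,*targets):
    R=Ro.from_euler("xyz",obs["orientation"],degrees=True).as_matrix()
    for t in targets: print(np.round(t,3),"offset mm",np.round(1e3*R.T@(t-obs["tool_pos"]),1))
    print("roll",round(np.radians((obs["orientation"][2]-(YAW-180)+180)%360-180),4))
E
python3 - <<'E'
from h import *
from plant import ctrl
o=ctrl.get_obs(); st=cab(.06,.025,.155)
off(o,st,st+[0,0,.245],o["tool_pos"]+[0,0,.16])
E
```

```text
[0.552 0.101 0.155] offset mm [-550.7  568.6   82.5]
[0.552 0.101 0.4  ] offset mm [-550.6  569.  -162.5]
[ 0.245 -0.629  0.397] offset mm [   0.     0.2 -160. ]
roll 0.143
```

Request:
jog_arm(
  motion=[
    {"offset":[0,0,-80],"roll":0,"hand":87},
    {"offset":[0,0,-120],"roll":0,"hand":60},
    {"offset":[0,0,-160],"roll":0,"hand":36},
    {"offset":[0,0,-160],"roll":0,"hand":36},
    {"offset":[0,0,-160],"roll":0,"hand":36},
    {"offset":[-551,569,-160],"roll":0.143,"hand":36},
    {"offset":[-551,569,-160],"roll":0.143,"hand":36},
    {"offset":[-551,569,-160],"roll":0.143,"hand":36},
    {"offset":[-551,569,-160],"roll":0.143,"hand":36},
    {"offset":[-551,569,-160],"roll":0.143,"hand":36},
    {"offset":[-551,569,-160],"roll":0.143,"hand":36},
    {"offset":[-551,569,-160],"roll":0.143,"hand":36},
    {"offset":[-551,569,-160],"roll":0.143,"hand":36},
    {"offset":[-551,569,-160],"roll":0.143,"hand":36},
    {"offset":[-551,569,-160],"roll":0.143,"hand":36},
    {"offset":[-551,569,-160],"roll":0.143,"hand":36},
    {"offset":[-551,569,-160],"roll":0.143,"hand":36},
    {"offset":[-551,569,-160],"roll":0.143,"hand":36},
    {"offset":[-551,569,-160],"roll":0.143,"hand":36},
    {"offset":[-551,569,-160],"roll":0.143,"hand":36},
  ],
)

```text
clock: 1.77
tool_pos: [0.4871, -0.0505, 0.3976]
orientation: [180.0, 0.0, -166.9]
force: [1.1, 0.5, -0.1]
opening: 0.036
```

```bash
python3 - <<'E'
from h import *
from plant import ctrl
o=ctrl.get_obs(); st=cab(.06,.025,.155); print(o["clock"],o["joint_pos"].round(1))
off(o,st,st+[0,0,.045],st+[0,0,.2])
E
```

```text
1.7667 [ 17.1  -1.1  -5.5  -0.  -85.6 -94. ]
[0.552 0.101 0.155] offset mm [-97.2 133.2 242.6]
[0.552 0.101 0.2  ] offset mm [-97.2 133.2 197.6]
[0.552 0.101 0.355] offset mm [-97.2 133.2  42.6]
roll 0.0005
```

Request:
jog_arm(
  motion=[
    {"offset":[-97,133,0],"roll":0,"hand":36},
    {"offset":[-97,133,0],"roll":0,"hand":36},
    {"offset":[-97,133,0],"roll":0,"hand":36},
    {"offset":[-97,133,0],"roll":0,"hand":36},
    {"offset":[-97,133,0],"roll":0,"hand":36},
    {"offset":[-97,133,192],"roll":0,"hand":36},
    {"offset":[-97,133,192],"roll":0,"hand":36},
    {"offset":[-97,133,192],"roll":0,"hand":36},
    {"offset":[-97,133,192],"roll":0,"hand":36},
    {"offset":[-97,133,192],"roll":0,"hand":36},
    {"offset":[-97,133,192],"roll":0,"hand":36},
    {"offset":[-97,133,192],"roll":0,"hand":36},
    {"offset":[-97,133,192],"roll":0,"hand":36},
  ],
)

```text
clock: 2.85
tool_pos: [0.5526, 0.0992, 0.2075]
orientation: [-180.0, 0.1, -166.9]
force: [0.2, -1.3, 0.6]
opening: 0.0358
```

```bash
python3 - <<'E'
from h import *
from plant import ctrl,cams
s=cams.snapshot("scene"); o=ctrl.get_obs(); st=cab(.06,.025,.155); print(o["clock"],o["force"].round(1))
off(o,st)
cv2.imwrite("pics/s1.png",cv2.resize(s["img"][60:300,150:400,::-1],None,fx=2.4,fy=2.4))
E
```

```text
2.9 [ 0.3 -0.1 -0.2]
[0.552 0.101 0.155] offset mm [ 1.   2.2 53. ]
roll 0.0005
```

View pics/s1.png

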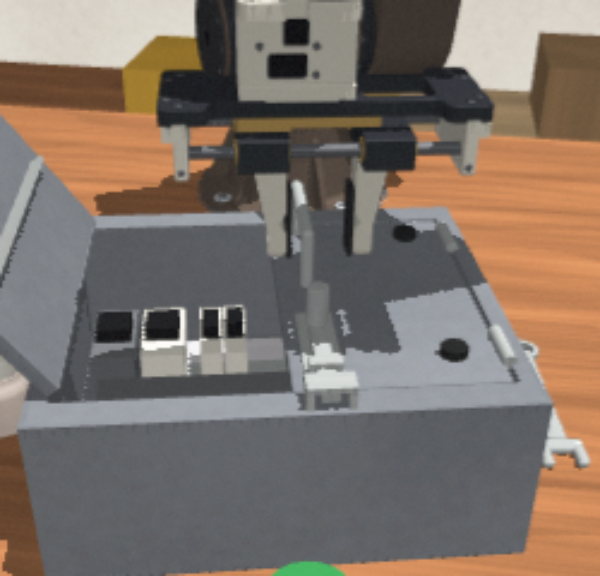

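The fingers (crop ~(277,250) and (362,250)) straddle the stud (~(318,290)) evenly; descending and closing.

Request:
jog_arm(
  motion=[
    {"offset":[1,2,20],"roll":0,"hand":36},
    {"offset":[1,2,40],"roll":0,"hand":36},
    {"offset":[1,2,52],"roll":0,"hand":36},
    {"offset":[1,2,52],"roll":0,"hand":36},
    {"offset":[1,2,52],"roll":0,"hand":36},
    {"offset":[1,2,52],"roll":0,"hand":8},
    {"offset":[1,2,52],"roll":0,"hand":8},
    {"offset":[1,2,52],"roll":0,"hand":8},
    {"offset":[1,2,52],"roll":0,"hand":8},
    {"offset":[1,2,52],"roll":0,"hand":8},
    {"offset":[1,2,52],"roll":0,"hand":8},
  ],
)

```text
clock: 3.82
tool_pos: [0.5507, 0.1, 0.1546]
orientation: [-179.9, 0.1, -166.9]
force: [2.2, -5.7, 5.4]
opening: 0.0153
```

Request:
jog_arm(
  motion=[
    {"offset":[4,0,0],"roll":0,"hand":8},
    {"offset":[8,0,0],"roll":0,"hand":8},
    {"offset":[12,0,0],"roll":0,"hand":8},
    {"offset":[16,0,0],"roll":0,"hand":8},
    {"offset":[20,0,0],"roll":0,"hand":8},
    {"offset":[24,0,0],"roll":0,"hand":8},
    {"offset":[27,0,0],"roll":0,"hand":8},
    {"offset":[29,0,0],"roll":0,"hand":8},
    {"offset":[30,0,0],"roll":0,"hand":8},
    {"offset":[30,0,0],"roll":0,"hand":8},
  ],
)

```text
clock: 4.65
tool_pos: [0.5219, 0.0931, 0.1547]
orientation: [-179.9, 0.1, -166.9]
force: [3.2, -6.9, 2.0]
opening: 0.0151
```

Request:
jog_arm(
  motion=[
    {"offset":[1,0,0],"roll":0,"hand":8},
    {"offset":[2,0,0],"roll":0,"hand":8},
    {"offset":[3,0,0],"roll":0,"hand":8},
    {"offset":[3,0,0],"roll":0,"hand":8},
    {"offset":[3,0,0],"roll":0,"hand":8},
  ],
)

```text
clock: 5.07
tool_pos: [0.5216, 0.0931, 0.1549]
orientation: [-179.9, 0.4, -166.8]
force: [14.8, -8.5, -5.1]
opening: 0.0151
```

Request:
jog_arm(
  motion=[
    {"offset":[1,0,0],"roll":0,"hand":8},
    {"offset":[2,0,0],"roll":0,"hand":8},
    {"offset":[2,0,0],"roll":0,"hand":8},
  ],
)

```text
clock: 5.32
tool_pos: [0.5214, 0.0933, 0.1556]
orientation: [-179.9, 0.6, -166.8]
force: [20.1, -7.7, -5.9]
opening: 0.0152
```

Request:
jog_arm(
  motion=[
    {"offset":[-3,0,0],"roll":0,"hand":8},
    {"offset":[-4,0,0],"roll":0,"hand":36},
    {"offset":[-4,0,0],"roll":0,"hand":36},
    {"offset":[-4,0,0],"roll":0,"hand":36},
    {"offset":[-4,0,0],"roll":0,"hand":36},
    {"offset":[-4,0,-30],"roll":0,"hand":36},
    {"offset":[-4,0,-70],"roll":0,"hand":36},
    {"offset":[-4,0,-70],"roll":0,"hand":36},
    {"offset":[-4,0,-70],"roll":0,"hand":36},
  ],
)

```text
clock: 6.07
tool_pos: [0.5209, 0.0944, 0.226]
orientation: [179.9, 0.3, -166.9]
force: [0.2, -0.5, -1.0]
opening: 0.036
```

```bash
python3 - <<'E'
from h import *
from plant import ctrl,cams
S=[cams.snapshot(n) for n in("scene","top")]; o=ctrl.get_obs(); st=cab(-.06,.024,.164); print(o["clock"],o["force"].round(1))
off(o,st)
a=cv2.resize(S[0]["img"][120:240,240:330,::-1],None,fx=4.4,fy=4.4);b=cv2.resize(S[1]["img"][150:348,225:335,::-1],None,fx=2.66,fy=2.66)[:528]
a=a[:528];h=min(len(a),len(b));cv2.imwrite("pics/s2.png",cv2.hconcat([a[:h],b[:h]]));print(a.shape,b.shape)
E
```

```text
6.1667 [-0.3 -0.2 -0.8]
[0.435 0.073 0.164] offset mm [86.9 -0.9 59.3]
roll 0.0002
(528, 396, 3) (527, 293, 3)
```

View pics/s2.png

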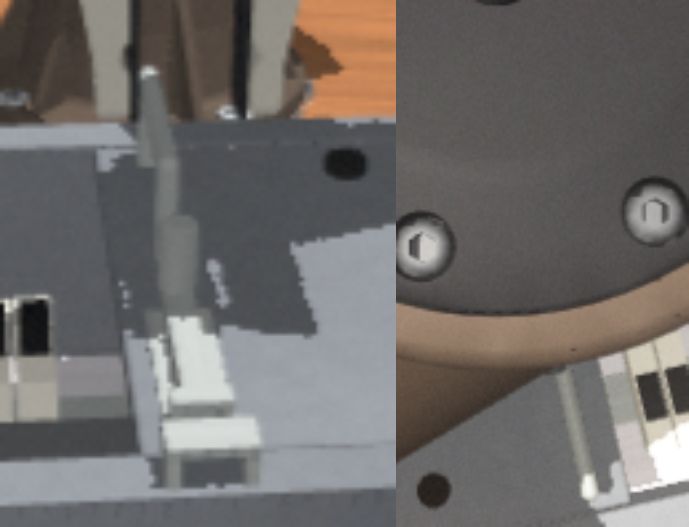

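The stud has moved back along the leaf (its top now near scene px (281,170)) and the keeper is empty. Next I go over the bar and grip it.

Request:
jog_arm(
  motion=[
    {"offset":[40,-1,0],"roll":0,"hand":36},
    {"offset":[80,-1,0],"roll":0,"hand":36},
    {"offset":[87,-1,0],"roll":0,"hand":36},
    {"offset":[87,-1,0],"roll":0,"hand":36},
    {"offset":[87,-1,25],"roll":0,"hand":36},
    {"offset":[87,-1,50],"roll":0,"hand":36},
    {"offset":[87,-1,59],"roll":0,"hand":36},
    {"offset":[87,-1,59],"roll":0,"hand":36},
    {"offset":[87,-1,59],"roll":0,"hand":36},
    {"offset":[87,-1,59],"roll":0,"hand":3},
    {"offset":[87,-1,59],"roll":0,"hand":3},
    {"offset":[87,-1,59],"roll":0,"hand":3},
    {"offset":[87,-1,59],"roll":0,"hand":3},
    {"offset":[87,-1,59],"roll":0,"hand":3},
    {"offset":[87,-1,59],"roll":0,"hand":3},
  ],
)

```text
clock: 7.42
tool_pos: [0.4357, 0.0723, 0.1651]
orientation: [-179.9, 0.0, -166.9]
force: [2.0, -4.3, 0.7]
opening: 0.0088
```

```bash
python3 - <<'E'
from h import *
# handle displacement from shut, tool axes: y=+cab y, z=-up, relative to shut
for d in range(0,100,5):
    t=np.radians(d); y=-125*np.cos(t)+42*np.sin(t)+125; z=125*np.sin(t)+42*np.cos(t)-42
    print(d,[0,round(y,1),round(-z,1)])
E
```

```text
0 [0, np.float64(0.0), np.float64(-0.0)]
5 [0, np.float64(4.1), np.float64(-10.7)]
10 [0, np.float64(9.2), np.float64(-21.1)]
15 [0, np.float64(15.1), np.float64(-30.9)]
20 [0, np.float64(21.9), np.float64(-40.2)]
25 [0, np.float64(29.5), np.float64(-48.9)]
30 [0, np.float64(37.7), np.float64(-56.9)]
35 [0, np.float64(46.7), np.float64(-64.1)]
40 [0, np.float64(56.2), np.float64(-70.5)]
45 [0, np.float64(66.3), np.float64(-76.1)]
50 [0, np.float64(76.8), np.float64(-80.8)]
55 [0, np.float64(87.7), np.float64(-84.5)]
60 [0, np.float64(98.9), np.float64(-87.3)]
65 [0, np.float64(110.2), np.float64(-89.0)]
70 [0, np.float64(121.7), np.float64(-89.8)]
75 [0, np.float64(133.2), np.float64(-89.6)]
80 [0, np.float64(144.7), np.float64(-88.4)]
85 [0, np.float64(155.9), np.float64(-86.2)]
90 [0, np.float64(167.0), np.float64(-83.0)]
95 [0, np.float64(177.7), np.float64(-78.9)]
```

Request:
jog_arm(
  motion=[
    {"offset":[0,2,-5],"roll":0,"hand":3},
    {"offset":[0,4,-11],"roll":0,"hand":3},
    {"offset":[0,7,-16],"roll":0,"hand":3},
    {"offset":[0,9,-21],"roll":0,"hand":3},
    {"offset":[0,12,-26],"roll":0,"hand":3},
    {"offset":[0,15,-31],"roll":0,"hand":3},
  ],
)

```text
clock: 7.92
tool_pos: [0.4323, 0.0864, 0.1957]
orientation: [-179.9, -0.0, -166.9]
force: [6.7, -7.0, -5.9]
opening: 0.0086
```

Request:
jog_arm(
  motion=[
    {"offset":[0,7,-9],"roll":0,"hand":3},
    {"offset":[0,14,-18],"roll":0,"hand":3},
    {"offset":[0,23,-26],"roll":0,"hand":3},
    {"offset":[0,32,-33],"roll":0,"hand":3},
    {"offset":[0,41,-40],"roll":0,"hand":3},
    {"offset":[0,51,-45],"roll":0,"hand":3},
    {"offset":[0,62,-50],"roll":0,"hand":3},
    {"offset":[0,73,-54],"roll":0,"hand":3},
    {"offset":[0,73,-54],"roll":0,"hand":3},
  ],
)

```text
clock: 8.67
tool_pos: [0.4157, 0.1573, 0.2523]
orientation: [-179.8, 0.1, -166.8]
force: [-7.1, -8.9, 20.1]
opening: 0.0088
```

```bash
python3 - <<'E'
from h import *
from plant import ctrl,cams
s=cams.snapshot("scene"); o=ctrl.get_obs(); print(o["force"],o["opening"])
cv2.imwrite("pics/s3.png",cv2.resize(s["img"][0:300,100:440,::-1],None,fx=1.8,fy=1.8))
E
```

```text
[-7.31862584 -7.3516879  21.09652638] 0.008743891448424761
```

View pics/s3.png

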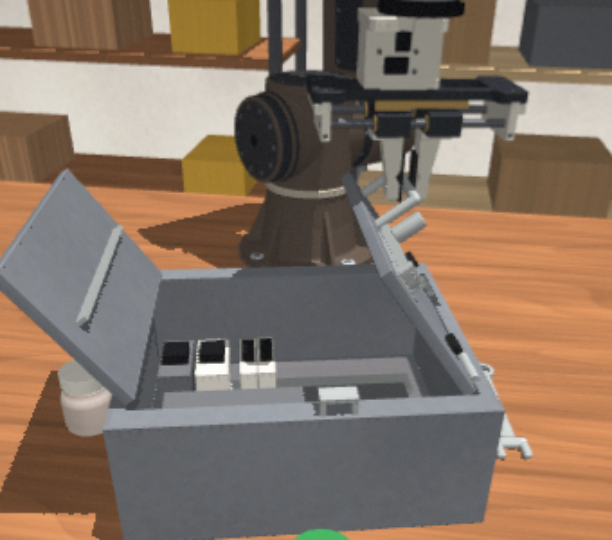

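The leaf is about 55° up with the bar still in the jaws, at crop (400,200). The arm is pressing about 20 N downward, so my arc is slightly low and I'll raise it by about 3 mm.

Request:
jog_arm(
  motion=[
    {"offset":[0,4,-3],"roll":0,"hand":3},
    {"offset":[0,11,-6],"roll":0,"hand":3},
    {"offset":[0,22,-8],"roll":0,"hand":3},
    {"offset":[0,34,-9],"roll":0,"hand":3},
    {"offset":[0,34,-9],"roll":0,"hand":3},
  ],
)

```text
clock: 9.13
tool_pos: [0.4075, 0.1917, 0.2592]
orientation: [-179.9, -0.0, -166.9]
force: [-3.0, -2.4, 6.2]
opening: 0.0091
```

Request:
jog_arm(
  motion=[
    {"offset":[0,6,-1],"roll":0,"hand":3},
    {"offset":[0,12,-1],"roll":0,"hand":3},
    {"offset":[0,23,0],"roll":0,"hand":3},
    {"offset":[0,34,2],"roll":0,"hand":3},
    {"offset":[0,40,4],"roll":0,"hand":3},
    {"offset":[0,45,6],"roll":0,"hand":3},
    {"offset":[0,45,6],"roll":0,"hand":3},
    {"offset":[0,45,6],"roll":0,"hand":3},
  ],
)

```text
clock: 9.8
tool_pos: [0.3971, 0.2355, 0.2529]
orientation: [180.0, -0.0, -166.9]
force: [-2.5, -1.2, 5.4]
opening: 0.0087
```

```bash
python3 - <<'E'
from h import *
from plant import ctrl,cams
o=ctrl.get_obs(); p=o["tool_pos"]; print(o["force"],o["orientation"])
g=p+[0,0,.008]; r=g[:2]-O; y=-s_*r[0]+c*r[1]; z=g[2]
print("cab x",c*r[0]+s_*r[1],"y",y,"z",z,"theta",np.degrees(np.arctan2(z-.13,-(y-.15)))-np.degrees(np.arctan2(42,125)),"rad",np.hypot(y-.15,z-.13))
s=cams.snapshot("scene")
cv2.imwrite("pics/s4.png",cv2.resize(s["img"][0:300,100:440,::-1],None,fx=1.8,fy=1.8))
E
```

```text
[-2.4821753  -1.1863341   5.39410044] [ 1.79989405e+02 -1.49893619e-02 -1.66854038e+02]
cab x -0.060012222162462964 y 0.19061818003805842 z 0.26087835467803083 theta 88.66941421896206 rad 0.13703641951259732
```

View pics/s4.png

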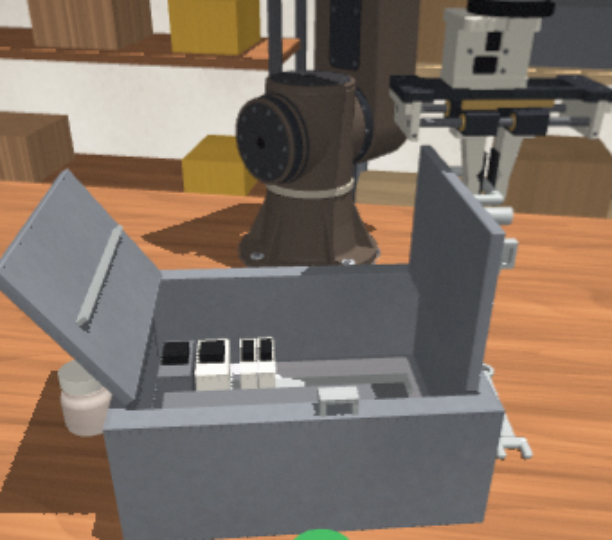

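The leaf stands about upright (~89°) and the bar is still in the jaws. I'll nudge it 3 mm, release and rise straight up.

Request:
jog_arm(
  motion=[
    {"offset":[0,3,0],"roll":0,"hand":3},
    {"offset":[0,3,1],"roll":0,"hand":3},
    {"offset":[0,3,1],"roll":0,"hand":22},
    {"offset":[0,3,1],"roll":0,"hand":22},
    {"offset":[0,3,1],"roll":0,"hand":22},
    {"offset":[0,3,1],"roll":0,"hand":22},
    {"offset":[0,3,-10],"roll":0,"hand":22},
    {"offset":[0,3,-25],"roll":0,"hand":22},
    {"offset":[0,3,-50],"roll":0,"hand":22},
    {"offset":[0,3,-80],"roll":0,"hand":22},
    {"offset":[0,3,-100],"roll":0,"hand":22},
    {"offset":[0,3,-100],"roll":0,"hand":22},
    {"offset":[0,3,-100],"roll":0,"hand":22},
  ],
)

```text
clock: 10.93
tool_pos: [0.397, 0.239, 0.3534]
orientation: [179.9, 0.1, -166.9]
force: [-0.4, 0.1, -0.2]
opening: 0.022
```

```bash
python3 - <<'E'
from h import *
from plant import ctrl,cams
o=ctrl.get_obs(); print(o["force"],o["clock"])
s=cams.snapshot("scene");t=cams.snapshot("top")
for n,x in(("scene",s),("top",t)):pickle.dump(x,open(f"pics/{n}5.pkl","wb"))
M=np.linalg.inv(s["cam_to_world"])
a=cv2.resize(s["img"][60:240,290:400,::-1],None,fx=3.3,fy=3.3)
b=cv2.resize(t["img"][150:380,150:330,::-1],None,fx=2.3,fy=2.3)
h=max(len(a),len(b));f=lambda i:cv2.copyMakeBorder(i,0,h-len(i),0,0,0)
cv2.imwrite("pics/s5.png",cv2.hconcat([f(a),f(b)]));print(a.shape,b.shape)
for d in(0,.016,.032):  # predicted stud top, leaf at 90deg: face toward +y
    X=cab(.06-d,.15+.039,.13+.125)
    print(d,cv2.projectPoints(X,cv2.Rodrigues(M[:3,:3])[0],M[:3,3],s["K"],np.array(s["D"]))[0].ravel())
E
```

```text
[-0.37121974  0.06363178 -0.21619679] 10.9333
(594, 363, 3) (529, 414, 3)
0 [388.79314741 126.28820481]
0.016 [385.38548965 122.50465627]
0.032 [382.12540411 118.88442961]
```

View pics/s5.png

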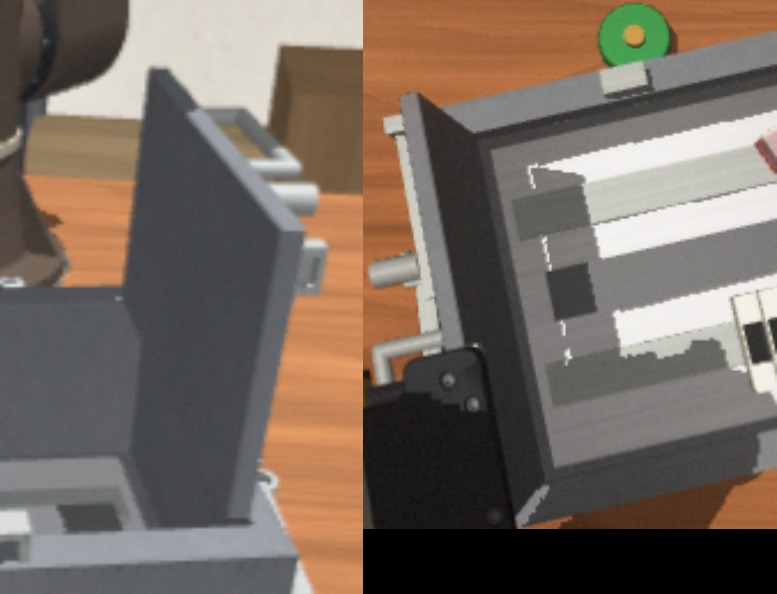

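```bash
python3 - <<'E'
from h import *
st,ss=load(5)
T=lambda u,v:(150+(u-363+.5)/2.3-.5,150+(v+.5)/2.3-.5)
S=lambda u,v:(290+(u+.5)/3.3-.5,60+(v+.5)/3.3-.5)
for k,t,s in [("studtop",T(373,272),S(315,199)),("h_corner",T(379,353),S(295,165)),("leaf free corner",T(407,95),S(288,231)) ]:
    X,e=tri(t,s,st,ss); r=X[:2]-O; print(k,"cab",np.round([c*r[0]+s_*r[1],-s_*r[0]+c*r[1],X[2]],4),round(e,2))
E
```

```text
studtop cab [0.0306 0.1916 0.2538] 1.25
h_corner cab [-0.0151  0.1958  0.2549] 1.54
leaf free corner cab [0.1224 0.1474 0.2756] 0.24
```

```bash
python3 -c "
from plant import order,ctrl
print(ctrl.get_obs()['force']); print(order.close_job())"
```

```text
[-0.28196405 -0.2886701  -0.23097343]
the job is handed in; nothing more can be done
None
```

I drew the bolt fully back and swung the leaf up to about upright, then handed the job in at about 11 s of the 51 s allowed. The last picture and the readings below agree with that.

- **Bolt:** I gripped the stud and pulled it 30 mm along cabinet -x. It then stopped dead, with resistance rising from about 3 N to about 20 N, which I take as the end stop. After the swing, the stud measured at cabinet x ≈ 31 mm. That is about 29 mm of travel against the ideal 32 mm (28 mm at the stop). The 2–3 mm gap is roughly what the 2 mm calibration and my pixel readings allow. The bolt is well clear of the keeper.
- **Leaf:** I gripped the bar and followed the arc. About 20 N of downward pressing built up partway because my arc was slightly low, so I raised it 3 mm. The last measurement put the free edge at y ≈ 147 mm, z ≈ 276 mm, close to 90°, and the leaf stayed there after release.
- **Arm:** The gripper finished about 65 mm above the leaf's free edge, with wrist force near 0 N. The highest force I read was about 23 N.

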